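# Refit the rotor of the magnetic polisher

## Robot

A 7-joint arm with a two-finger parallel gripper is mounted at the origin on a cart in front of the work surface, level with it; the furniture and walls round the work are solid. World frame = base frame: x ahead of the robot, y to its left, z up, the work surface at z = 0. Lengths are in m, angles in degrees, forces in N, time in s.
With the tool pointing down it reaches from about 0.425 to 0.875 m from the base axis. Payload 4.7 kg.
Tool frame: the origin (TCP) lies at the very end of the fingers, on their centre line; the grasp point (between the pads) lies env.hold_point_z behind it (env.hold_point_z is the distance from the TCP to the grasp point, in m); z points along the fingers, y is the line along which they close (so a half turn about z gives the same grasp; the last joint's range is limited). The gripper opens to 87 mm and grips with 3 to 60 N. Pads are 19 mm wide; open, the fingers measure 117 mm over their backs; the gripper's body (75 mm by 190 mm) begins 51 mm behind the grasp point.
Start: joints at [-70.812, 18.392, -4.016, 83.108, 1.295, 78.541, -3.26], TCP at [0.205, 0.617, 0.223] pointing down, gripper open.
Joint ranges: [-163.93, 163.93], [-17.29, 119.83], [-79.2, 71.16], [3.27, 140.29], [-89.18, 269.18], [5.43, 117.66], [-154.24, 154.24]. Speed limits (degrees/s): [147.25, 147.25, 180, 180, 180, 180, 180].

## Interface

Orientations are given as [roll, pitch, yaw] about the fixed x, y, z axes, in that order (R = Rz(yaw) Ry(pitch) Rx(roll)).
In Python, from cell import env gives the robot as it stands.
- The arm moves only by the shell command python3 -m jog 'ROWS' [FORCE]. ROWS is JSON, a list of rows, each an object with "dp": the shift along the tool's x, y, z in cm, a list of three; "twist": the turn about the tool's z in degrees; "fingers": the opening, from 0 (shut) to 1 (fully open). A call has 1 to 8 rows; each row is the pose to reach, as a shift and turn from the pose commanded when the call began, along the tool's axes at that moment; what a row does not reach only later rows make up. A row lasts 1/8 s, in which the tool goes at most 62.5 mm and 10.7 degrees, less where a joint would pass 70% of its speed; a pose out of reach is approached as far as the arm can. A call with a gripper value outside its range is refused whole. The fingers move at their own pace and stop on an object; FORCE is the grip in N (left out, the last holds). Time passes only in rows, so rows that repeat a pose let the fingers close. It gives the time, the measured TCP pose, the force, the opening and the grip force at its end, in the units of the state.
- env.get_obs(): the state, without advancing time (a new reading comes with each control period).
- env.read_camera(name): name is "side" or "top"; returns a dict with "pixels" (400x640x3 uint8, blue, green, red), "depth" (400x640 float32, m along the optical axis (not along the pixel's ray), 0 where there is no reading), "fx", "fy", "cx", "cy" (pixels), "rvec" (rotation vector, rad) and "tvec" (3), from world to camera coordinates, as OpenCV has them. Camera axes: x right, y down, z forward; pixel columns grow to the right and rows downward; lengths in m; the calibration is good to about 2 mm. A picture is of the moment at which its call begins.
- env.sign_off(): hands the job in; it is judged then, once.
The state is a dict: "time_s": time; "qpos": joint angles; "joint_velocities": joint speeds; "effort": joint torques, N m; "tool_pos": TCP position; "tool_rot": TCP orientation; "force": force on the tool from outside, world axes, zero at the start; "wrist_torque": the same for the moment, N m; "grip_width": finger opening in m; "grasp_force": force on a finger pad.
Only numpy, scipy, OpenCV 4.12 (cv2) and the standard library are available. Lean on these libraries where they do the work, as an engineer would, in place of code of your own. Each camera call takes 0.05 s, during which the arm holds its last target. There are 200 camera calls.

## Task

Refit the rotor of the magnetic polisher: tip its loose cover up by the thumb grip with the far edge still on the rim, lift it off and lay it flat and right way up on the bench to the left of the machine. Then, with bare fingers, turn the motor shaft until you feel that its flat squarely faces the key notch in the wall, let go, and fetch the rotor. Slide it down over the shaft with its set screw towards the notch until the top of its hub is level with the shaft's end, and finish holding it there on the flat, so that I can tighten the screw through the notch; leave the other things where they are.

Things in the scene. Friction and masses are not known exactly. Their poses are not given: they have to be found in the camera images.
- polisher: the machine, fixed to the bench: a grey motor base 146 x 146 mm, on it a round aluminium well (wall 66 mm inner and 70 mm outer radius, rim 106 mm above the bench, floor 56 mm above the bench) with the motor shaft standing up in its middle. The origin is on the shaft's axis at bench level; z up; -x points to the machine's front (speed dial, rocker switch), where the wall has the key notch
- key_notch (a point): the key notch: a slot 17 mm wide, cut from the rim down to 78 mm above the bench, in the front (-x) of the well's wall; the point is in the wall, 88 mm above the bench, 68 mm from the shaft's axis; axes as the machine's
- shaft_end (a point): centre of the upper end of the motor shaft, 96 mm above the bench (10 mm below the rim). The shaft is 16 mm thick, upright, with a 2 mm chamfer, bare for its top 36 mm, and it turns about its axis either way without end against a light drag (0.02 N m) and stays where it is left; below it a bearing cap (radius 17 mm) reaches 60 mm above the bench
- shaft_flat (a point): middle of the shaft's single flat, 5 mm from the axis, 82 mm above the bench; its -x axis looks straight out of the flat. The flat is 12.5 mm wide over the whole bare length: 13 mm across it, 16 mm elsewhere. The steel is oiled, so pads closing with 40 N or more pull the flat square to them from up to 0.4 rad off. At the start it looks at least 50 degrees away from the notch, to a side or the back
- cover: the loose aluminium cover, 148 mm across, 4 mm thick at its edge, 120 g, with a locating ring 5 mm deep under it that sits in the well's mouth with 2.5 mm of play. The origin is on its axis at the foot of the locating ring (101 mm above the bench at the start, 0 when it lies flat on the bench); z up, -x towards its thumb grip, which is over the notch within 15 degrees
- cover_grip (a point): centre of the cover's black thumb grip, an upright block 10 mm thick along the cover's x, 30 mm wide along its y, 18 mm tall (from 9 mm below this point, where it stands on the cover, to 9 mm above), 56 mm from the cover's axis; pinch it from above along the cover's x
- cover_back (a point): point under the cover's edge that lies opposite the thumb grip, 72 mm from its axis; rests on the well's rim, 106 mm above the bench, at the start
- rotor_hub (a point): the rotor's hub, half-way up it (18 mm above the rotor's underside). The rotor is an aluminium disc 60 mm across and 8 mm thick with a steel hub 28 mm across on it, 28 mm tall over all, 150 g, with a bore of 17.4 mm right through; at the start it lies on the bench to the right of the machine, towards the robot, hub up. z up, -x towards its set screw
- hub_top (a point): centre of the top face of the rotor's hub, 28 mm above the rotor's underside
- set_screw (a point): outer end of the rotor's set screw, which stands 5 mm out of the hub's side (5 mm thick, 19 mm from the rotor's axis, 20 mm above its underside, on its -x side). Its inner tip stands 2.4 mm into the bore, so the rotor goes over the shaft only with the screw over the flat (within about 20 degrees)
- motor_shaft: the motor shaft with its flat, as told under shaft_end and shaft_flat
- rotor: the rotor; origin at the centre of its underside
- hex_key: small dark L-shaped hex key, 66 x 24 mm, 4 mm thick, lying near the bench edge in front of the machine; not needed, leave it
- driver_blue: screwdriver with a blue handle, 130 mm, lying near the bench edge, to the left; leave it
- oil_bottle: pale oil bottle with a pointed red cap, 42 mm across, 105 mm tall, standing at the left; leave it
- jar_c: white jar, 40 mm across and tall, standing right behind the machine; leave it

How it is judged:
By the outcome, as a careful person would: the job done as asked, in the order asked, and still so for the second after the job is handed in, while the arm keeps its last pose, push and grip.
It also fails if it takes over 72 s, if anything falls off the work surface, if the arm or the gripper's body presses on something with over 40 N, if the wrist force passes 120 N, or if a joint passes its speed limit or range.

## Working session

There is one attempt and no reset: what is moved stays moved. The work goes in short steps, Python scripts to look and compute and a shell command to move; the robot and the scene stay as the last step left them, time stands still between calls to the robot, and variables do not carry over. Pictures are saved under pics/ and viewed, at most 10 in all, crops included, and the job is handed in when it is done.

```bash
mkdir -p pics; ls; cat > h.py <<'E'
import numpy as np, cv2
from cell import env
def cam(n):
    c=env.read_camera(n); R=cv2.Rodrigues(np.array(c['rvec'],float))[0]; c['R']=R; c['t']=np.array(c['tvec'],float).ravel(); return c
def world(c,u,v,d=None):
    if d is None:
        p=c['depth'][int(v)-1:int(v)+2,int(u)-1:int(u)+2]; d=np.median(p[p>0])
    return c['R'].T@(np.array([(u-c['cx'])/c['fx']*d,(v-c['cy'])/c['fy']*d,d])-c['t'])
def atz(c,u,v,z):
    r=c['R'].T@np.array([(u-c['cx'])/c['fx'],(v-c['cy'])/c['fy'],1.]); o=-c['R'].T@c['t']; return o+r*(z-o[2])/r[2]
def proj(c,p):
    q=c['R']@np.array(p)+c['t']; return c['cx']+c['fx']*q[0]/q[2], c['cy']+c['fy']*q[1]/q[2]
E
python3 - <<'E'
from h import *
for n in('top','side'):
    c=cam(n); cv2.imwrite(f'pics/{n}1.png',c['pixels']); np.savez(f'{n}1.npz',**c); print(n,-c['R'].T@c['t'],c['fx'],c['R'][2])
o=env.get_obs(); print(o, env.hold_point_z)
E
```

```text
pics
top [0.32585569 0.04464052 1.00324181] 389.7963103859086 [ 0.17451202 -0.00388203 -0.98464739]
side [ 0.14663252 -0.75916311  0.84470699] 418.52032842628716 [ 0.29522708  0.68661436 -0.66438068]
{'time_s': 0.1, 'qpos': array([-70.81183988,  18.43376663,  -4.01655367,  83.16840935,
         1.2950967 ,  78.54078871,  -3.25983653]), 'joint_velocities': array([-0.05914096, -0.12838425, -0.03781419, -0.09891966,  0.02514087,
       -0.07494764,  0.04240362]), 'effort': array([-1.86404141e-04, -4.92573667e+01, -4.05709064e-01, -3.13395667e+01,
       -6.41335314e-02,  3.94472620e-02,  7.34638274e-05]), 'tool_pos': array([0.20483951, 0.61635423, 0.22157852]), 'tool_rot': array([-1.79902278e+02,  5.26953714e-03,  1.61622603e+02]), 'force': array([-0.41250558, -0.01721369, -0.67491632]), 'wrist_torque': array([-0.00811467,  0.02318645, -0.01646131]), 'grasp_force': 0.0, 'grip_width': 0.08718194927737506} 0.0187
```

View pics/top1.png

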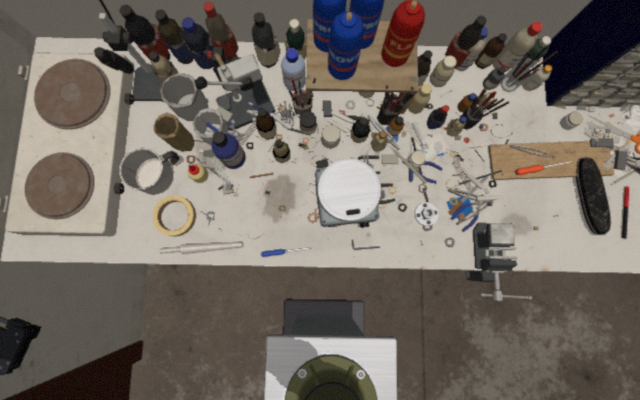

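View pics/side1.png

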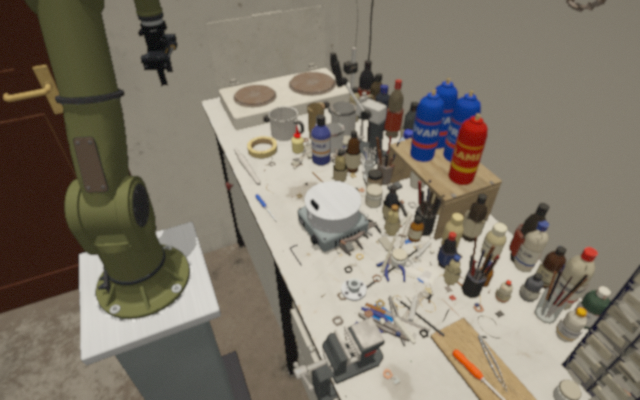

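The top view shows the cover at about (350,188), its grip at (352,212), the rotor at (426,214), the hex key at (365,246) and the blue driver at (285,252). The bench to the left around (285,200) is fairly clear. Next I'll enlarge these areas.

```bash
python3 - <<'E'
import cv2,numpy as np
from h import *
c=dict(np.load('top1.npz'))
im=c['pixels'][145:265,250:450]; cv2.imwrite('pics/crop1.png',cv2.resize(im,None,fx=4,fy=4,interpolation=cv2.INTER_CUBIC))
# cover: depth mask height .105-.113
vv,uu=np.mgrid[0:400,0:640]; d=c['depth']
P=np.stack([(uu-c['cx'])/c['fx']*d,(vv-c['cy'])/c['fy']*d,d],-1).reshape(-1,3)
W=((P-c['t'])@c['R']).reshape(400,640,3)
np.save('W.npy',W)
m=(uu>305)&(uu<395)&(vv>150)&(vv<235)&(d>0)
for lo,hi in((.100,.118),(.118,.140)):
    q=W[m&(W[...,2]>lo)&(W[...,2]<hi)]; print(len(q),q.mean(0),q.min(0),q.max(0))
k=(m&(W[...,2]>.100)&(W[...,2]<.14)).astype(np.uint8)
cn=max(cv2.findContours(k,0,1)[0],key=cv2.contourArea)[:,0]; (cx,cy),r=cv2.minEnclosingCircle(cn);print(cx,cy,r,atz(c,cx,cy,.110))
m2=(uu>405)&(uu<447)&(vv>195)&(vv<235)
for lo,hi in((.004,.016),(.022,.034)):
    q=W[m2&(W[...,2]>lo)&(W[...,2]<hi)]; print(len(q),q.mean(0),q.min(0),q.max(0))
for y in np.arange(.1,.4,.02): # bench clearance map left: max height per cell
    print(round(y,2),[round(float(1000*W[(abs(W[...,1]-y)<.01)&(abs(W[...,0]-x)<.01)&(d>0)][:,2].max()),0) if ((abs(W[...,1]-y)<.01)&(abs(W[...,0]-x)<.01)).any() else None for x in np.arange(.36,.7,.02)])
E
```

```text
3016 [ 0.50176907 -0.03131746  0.10960937] [ 0.42894958 -0.10391343  0.10433222] [0.57488123 0.04167192 0.11737362]
65 [ 0.44533701 -0.03928966  0.12663713] [ 0.43891638 -0.05499051  0.11811402] [ 0.45312777 -0.02519138  0.13077552]
349.21551513671875 189.0 31.584060668945312 [ 0.49952661 -0.03138336  0.11      ]
328 [ 0.45940687 -0.23846546  0.00790381] [ 0.40698959 -0.27684338  0.00402026] [ 0.50467094 -0.18791925  0.01583961]
76 [ 0.45986898 -0.23969479  0.02688123] [ 0.44588813 -0.25367657  0.02204814] [ 0.4738616  -0.22593535  0.03186135]
0.1 [12.0, 5.0, 3.0, 4.0, 4.0, 4.0, 4.0, 6.0, 4.0, 4.0, 3.0, 10.0, 11.0, 6.0, 6.0, 4.0, 62.0]
0.12 [18.0, 4.0, 4.0, 3.0, 4.0, 6.0, 8.0, 4.0, 3.0, 5.0, 6.0, 67.0, 124.0, 101.0, 5.0, 34.0, 122.0]
0.14 [16.0, 4.0, 4.0, 4.0, 6.0, 5.0, 5.0, 4.0, 3.0, 5.0, 3.0, 95.0, 127.0, 125.0, None, 5.0, 111.0]
0.16 [17.0, 4.0, 3.0, 4.0, 3.0, 5.0, 5.0, 6.0, 5.0, 4.0, 7.0, 58.0, 93.0, 4.0, 80.0, 150.0, 152.0]
0.18 [16.0, 4.0, 4.0, 4.0, 2.0, 3.0, 3.0, 8.0, 6.0, 5.0, 8.0, 4.0, 3.0, 5.0, 80.0, 151.0, 152.0]
0.2 [4.0, 4.0, 5.0, 3.0, 5.0, 5.0, 3.0, 5.0, 4.0, 5.0, 6.0, 
[... 373 characters left out ...]
.0, 5.0, 4.0, 15.0, 38.0, 24.0, 112.0, 171.0, 175.0, 170.0, 82.0, 84.0, 275.0]
0.3 [24.0, 18.0, 4.0, 5.0, 7.0, 6.0, 5.0, 4.0, 16.0, 26.0, 24.0, 117.0, 124.0, 84.0, 83.0, 77.0, 271.0]
0.32 [24.0, 20.0, 5.0, 4.0, 9.0, 8.0, 3.0, 4.0, 4.0, 44.0, 52.0, 26.0, 23.0, 78.0, 85.0, 33.0, 36.0]
0.34 [27.0, 17.0, 5.0, 3.0, 5.0, 8.0, 3.0, 5.0, 43.0, 99.0, 106.0, 44.0, 27.0, 20.0, 87.0, 84.0, 85.0]
0.36 [28.0, 4.0, 29.0, 30.0, 29.0, 27.0, 28.0, 3.0, 43.0, 90.0, 69.0, 47.0, 25.0, 20.0, 75.0, 82.0, 79.0]
0.38 [29.0, 4.0, 29.0, 28.0, 5.0, 26.0, 29.0, 4.0, 4.0, 4.0, 2.0, 27.0, 28.0, 128.0, 129.0, 127.0, 5.0]
0.4 [24.0, 25.0, 29.0, 4.0, 4.0, 5.0, 30.0, 25.0, 4.0, 5.0, 5.0, 78.0, 74.0, 128.0, None, 128.0, 129.0]
```

View pics/crop1.png

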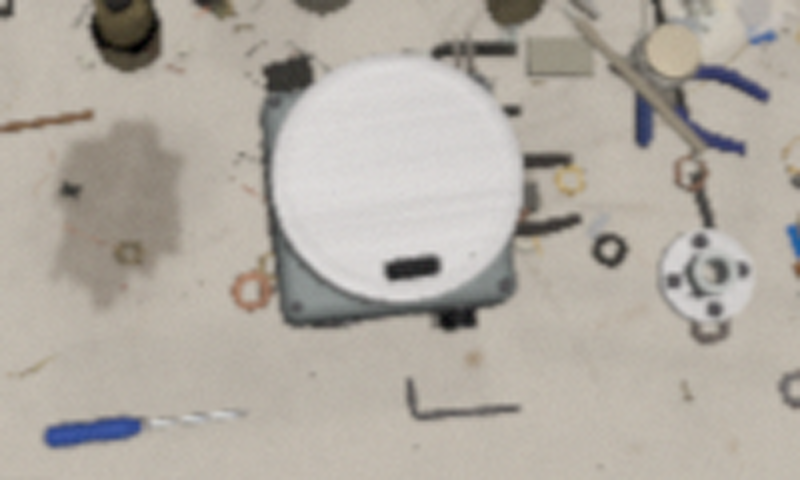

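The crop shows the cover's grip at (412,267) against the disc centre at (398,178), so the cover yaw is about +8°. The base edges run about 6°. The rotor hub is at (712,275), with the screw not yet clear. Next: work out the first move and enlarge the rotor.

```bash
cat >> h.py <<'E'
def go(x,y,z,yaw):
    o=env.get_obs(); R=cv2.Rodrigues(np.zeros(3))[0]
    from scipy.spatial.transform import Rotation as Ro
    R=Ro.from_euler('xyz',o['tool_rot'],degrees=True).as_matrix()
    tw=(o['tool_rot'][2]-yaw+180)%360-180
    print('dp',np.round(100*R.T@(np.array([x,y,z])-o['tool_pos']),2),'twist',round(tw,1),'| t',round(o['time_s'],2),'pos',np.round(o['tool_pos'],4),'rot',np.round(o['tool_rot'],1),'F',np.round(o['force'],1),'w',round(o['grip_width'],4),'q',np.round(o['qpos'],0))
E
python3 - <<'E'
from h import *
a=dict(np.load('top1.npz'))['pixels'][200:230,408:446]; b=dict(np.load('side1.npz'))['pixels'][272:306,332:372]
f=lambda i:cv2.resize(i,(390,360),interpolation=cv2.INTER_CUBIC)
cv2.imwrite('pics/rot.png',np.hstack([f(a),f(b)]))
go(.46,.33,.223,98.2); go(.446,-.0393,.20,98.2)
W=np.load('W.npy');m=(W[...,2]>.035)&(W[...,2]<.075)&(abs(W[...,0]-.5)<.11)&(abs(W[...,1]+.03)<.1)
q=W[m];print(len(q),np.median(q[:,2]),cv2.minAreaRect((q[:,:2]).astype(np.float32)))
E
```

```text
dp [-33.24 -19.13  -0.11] twist 63.4 | t 0.1 pos [0.2048 0.6164 0.2216] rot [-179.9    0.   161.6] F [-0.4 -0.  -0.7] w 0.0872 q [-71.  18.  -4.  83.   1.  79.  -3.]
dp [-43.56 -54.61   2.26] twist 63.4 | t 0.1 pos [0.2048 0.6164 0.2216] rot [-179.9    0.   161.6] F [-0.4 -0.  -0.7] w 0.0872 q [-71.  18.  -4.  83.   1.  79.  -3.]
743 0.05120360622682082 ((0.5070747137069702, -0.02977452427148819), (0.18341362476348877, 0.14712128043174744), 7.082171440124512)
```

View pics/rot.png

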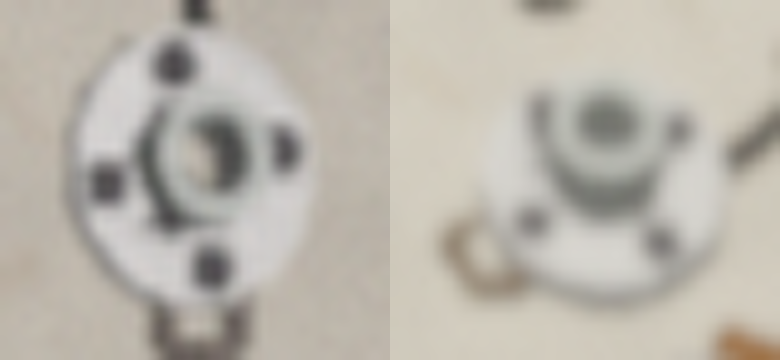

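In the rotor picture, the left (top-view) half has the screw as a dark spot at (170,215), down-left of the hub at (207,157). That gives a rotor yaw of about -33°, midway between two holes. I'll check it with a projection while moving to the cover.

```bash
python3 -m jog '[{"dp":[-6,-3,0],"twist":10,"fingers":1},{"dp":[-12,-6.5,0],"twist":20},{"dp":[-17,-10,0],"twist":30},{"dp":[-22.5,-13,0],"twist":40},{"dp":[-28,-16,0],"twist":50},{"dp":[-33,-19,0],"twist":60},{"dp":[-34.5,-24.5,0],"twist":63.4},{"dp":[-36,-30,0],"twist":63.4}]' 2>&1 | tail -5
python3 - <<'E'
from h import *
go(.4455,-.0393,.19,98.2)
c=dict(np.load('top1.npz'));s=dict(np.load('side1.npz'))
for y in(-20,-35,-50,145):
    a=np.radians(y); p=np.array([.4596,-.239,.02])-.019*np.array([np.cos(a),np.sin(a),0])
    u=proj(c,p);v=proj(s,p); print(y,(u[0]-408)*390/38,(u[1]-200)*12,'side',390+(v[0]-332)*390/40,(v[1]-272)*360/34)
for z in(.008,.028): print(proj(c,[.4596,-.239,z]))
E
```

```text
validation failed for argument at $[1]...
dp [-43.51 -54.63   3.26] twist 63.4 | t 0.1 pos [0.2048 0.6164 0.2216] rot [-179.9    0.   161.6] F [-0.4 -0.  -0.7] w 0.0872 q [-71.  18.  -4.  83.   1.  79.  -3.]
-20 176.58625656981553 236.76795385727223 side 517.8814694837077 137.22811142172947
-35 158.56975127358155 225.55907119981998 side 518.1699470847554 119.08985274887407
-50 143.4505799884792 209.448919121431 side 523.6730797704167 101.95496841816481
145 242.67106907162523 82.1176635195427 side 672.6968402017962 144.95922634359954
(np.float64(426.2356770901953), np.float64(213.40386735173473))
(np.float64(428.458885182343), np.float64(212.39483857735817))
```

```bash
python3 -m jog '[{"dp":[-6,-3,0],"twist":10,"fingers":1},{"dp":[-12,-6.5,0],"twist":20,"fingers":1},{"dp":[-17,-10,0],"twist":30,"fingers":1},{"dp":[-22.5,-13,0],"twist":40,"fingers":1},{"dp":[-28,-16,0],"twist":50,"fingers":1},{"dp":[-33,-19,0],"twist":60,"fingers":1},{"dp":[-34.5,-24.5,0],"twist":63.4,"fingers":1},{"dp":[-36,-30,0],"twist":63.4,"fingers":1}]' 2>&1 | tail -5
python3 -c "
from h import *
go(.4455,-.0393,.15,98.2)"
```

```text
tool_pos: [0.4523, 0.2159, 0.2219]
tool_rot: [-180.0, 0.1, 98.1]
force: [0.5, -0.4, 1.0]
grip_width: 0.0869
grasp_force: 0.0
dp [-25.16  -4.26   7.22] twist -0.1 | t 1.1 pos [0.4523 0.2159 0.2219] rot [-1.80e+02  1.00e-01  9.81e+01] F [ 0.5 -0.4  1. ] w 0.0869 q [-47.  -0.  19. 104.   0.  76. -20.]
```

```bash
python3 -m jog '[{"dp":[-6,-1,0],"twist":0,"fingers":0.5},{"dp":[-12,-2,0],"twist":0,"fingers":0.5},{"dp":[-18,-3,2],"twist":0,"fingers":0.5},{"dp":[-23,-4,5],"twist":0,"fingers":0.5},{"dp":[-25.1,-4.2,7.2],"twist":0,"fingers":0.5},{"dp":[-25.15,-4.25,7.2],"twist":0,"fingers":0.5},{"dp":[-25.15,-4.25,7.2],"twist":0,"fingers":0.5}]' 20 2>&1 | tail -5
python3 - <<'E'
from h import *
go(.4455,-.0393,.117,98.2)
c=cam('side'); u,v=map(int,proj(c,[.4455,-.0393,.12])); print(u,v)
im=c['pixels'][v-45:v+45,u-60:u+60]; cv2.imwrite('pics/grip.png',cv2.resize(im,None,fx=6,fy=6,interpolation=cv2.INTER_CUBIC))
E
```

```text
tool_pos: [0.4464, -0.035, 0.1512]
tool_rot: [179.9, -0.0, 98.3]
force: [0.1, -1.0, 0.3]
grip_width: 0.0438
grasp_force: 0.0
dp [-0.41 -0.15  3.42] twist 0.1 | t 1.98 pos [ 0.4464 -0.035   0.1512] rot [179.9  -0.   98.3] F [ 0.1 -1.   0.3] w 0.0438 q [-34.  -6.  34. 117.   3.  68.   7.]
313 203
```

View pics/grip.png

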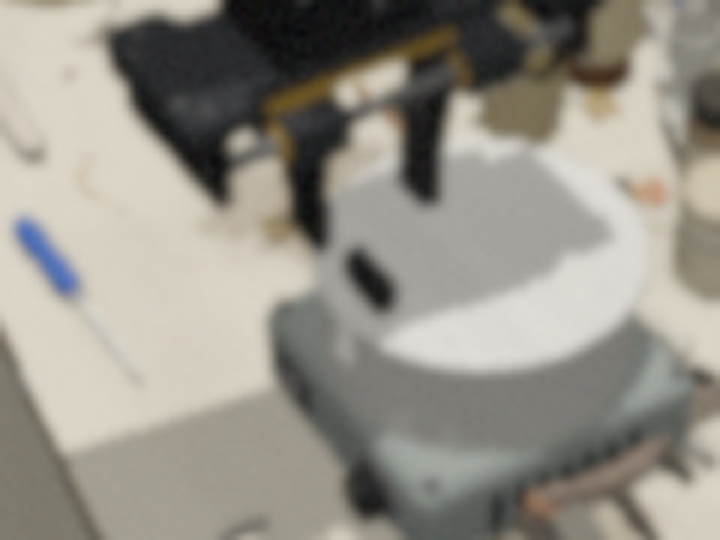

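The fingers, with tips at (315,240) and (425,195), straddle the grip at (372,280). I'll go down onto its upper part and pinch lightly.

```bash
python3 -m jog '[{"dp":[-0.4,-0.15,2],"twist":0,"fingers":0.5},{"dp":[-0.4,-0.15,3.4],"twist":0,"fingers":0.4},{"dp":[-0.4,-0.15,3.4],"twist":0,"fingers":0.2},{"dp":[-0.4,-0.15,3.4],"twist":0,"fingers":0},{"dp":[-0.4,-0.15,3.4],"twist":0,"fingers":0},{"dp":[-0.4,-0.15,3.4],"twist":0,"fingers":0},{"dp":[-0.4,-0.15,3.4],"twist":0,"fingers":0},{"dp":[-0.4,-0.15,3.4],"twist":0,"fingers":0}]' 4 2>&1 | tail -6
python3 -c "
from h import *
go(.4455,-.0393,.117,98.2)"
```

```text
time_s: 3.02
tool_pos: [0.4456, -0.0404, 0.1171]
tool_rot: [179.9, -0.0, 98.2]
force: [-0.1, 1.1, 4.2]
grip_width: 0.0102
grasp_force: 4.0
dp [0.11 0.01 0.01] twist 0.0 | t 3.02 pos [ 0.4456 -0.0404  0.1171] rot [179.9  -0.   98.2] F [-0.1  1.1  4.2] w 0.0102 q [-34.  -3.  35. 119.   2.  63.   8.]
```

```bash
python3 -m jog '[{"dp":[0,0.05,-0.4],"twist":0,"fingers":0},{"dp":[0,0.1,-0.8],"twist":0,"fingers":0},{"dp":[0,0.15,-1.2],"twist":0,"fingers":0},{"dp":[0,0.25,-1.6],"twist":0,"fingers":0},{"dp":[0,0.35,-2.0],"twist":0,"fingers":0},{"dp":[0,0.45,-2.4],"twist":0,"fingers":0},{"dp":[0,0.45,-2.4],"twist":0,"fingers":0}]' 4 2>&1 | tail -6
python3 - <<'E'
from h import *
go(.4455,-.0393,.117,98.2)
c=cam('side'); u,v=map(int,proj(c,[.47,-.0393,.12]))
im=c['pixels'][v-45:v+45,u-60:u+60]; cv2.imwrite('pics/tip.png',cv2.resize(im,None,fx=6,fy=6,interpolation=cv2.INTER_CUBIC))
E
```

```text
time_s: 3.9
tool_pos: [0.4498, -0.0398, 0.1409]
tool_rot: [180.0, -0.0, 98.2]
force: [-0.1, 0.9, -1.6]
grip_width: 0.0114
grasp_force: 4.1
dp [ 0.12 -0.42  2.39] twist 0.0 | t 3.9 pos [ 0.4498 -0.0398  0.1409] rot [180.   -0.   98.2] F [-0.1  0.9 -1.6] w 0.0114 q [-34.  -4.  35. 117.   3.  66.   8.]
```

View pics/tip.png

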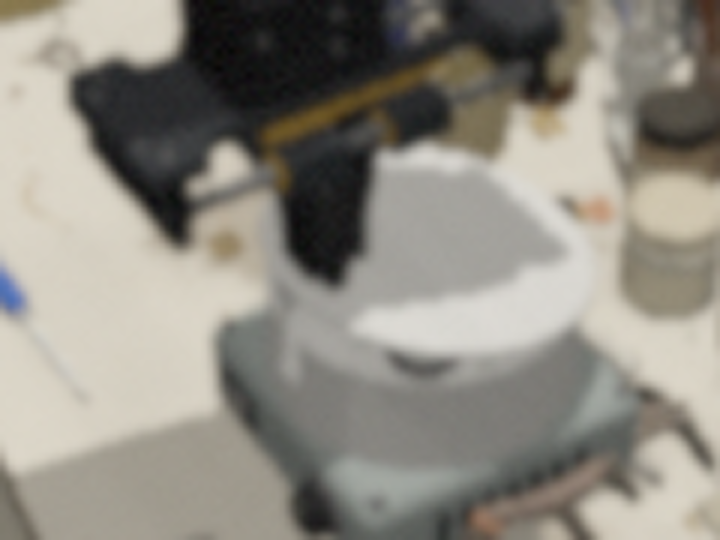

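The cover is tipped: a dark gap shows at the near side (420,365) and the far edge still rests on the rim. Next I'll grip harder to square it, then lift it off.

```bash
python3 -m jog '[{"dp":[0,0,0],"twist":0,"fingers":0},{"dp":[0,0,0],"twist":0,"fingers":0},{"dp":[0,0,0],"twist":0,"fingers":0}]' 20 2>&1 | tail -2;  python3 -m jog '[{"dp":[0,0,0],"twist":0,"fingers":0},{"dp":[0,0,-0.5],"twist":0,"fingers":0},{"dp":[0,0,-1.5],"twist":0,"fingers":0},{"dp":[0,0,-3],"twist":0,"fingers":0},{"dp":[0,0,-4],"twist":0,"fingers":0}]' 50 2>&1 | tail -6
python3 - <<'E'
from h import *
go(.4196,.137,.165,98.2); go(.4196,.137,.03,98.2)
c=cam('side'); u,v=map(int,proj(c,[.47,-.0393,.14])); 
im=c['pixels'][v-45:v+45,u-60:u+60]; cv2.imwrite('pics/lift.png',cv2.resize(im,None,fx=6,fy=6,interpolation=cv2.INTER_CUBIC))
E
```

```text
grip_width: 0.0099
grasp_force: 19.4
time_s: 4.95
tool_pos: [0.4501, -0.0399, 0.1822]
tool_rot: [179.9, -0.0, 98.2]
force: [-0.8, 0.3, -1.8]
grip_width: 0.0096
grasp_force: 48.7
dp [17.94 -0.5   1.72] twist 0.0 | t 4.95 pos [ 0.4501 -0.0399  0.1822] rot [179.9  -0.   98.2] F [-0.8  0.3 -1.8] w 0.0096 q [-34.  -7.  34. 114.   4.  71.   6.]
dp [17.94 -0.52 15.22] twist 0.0 | t 4.95 pos [ 0.4501 -0.0399  0.1822] rot [179.9  -0.   98.2] F [-0.8  0.3 -1.8] w 0.0096 q [-34.  -7.  34. 114.   4.  71.   6.]
```

View pics/lift.png

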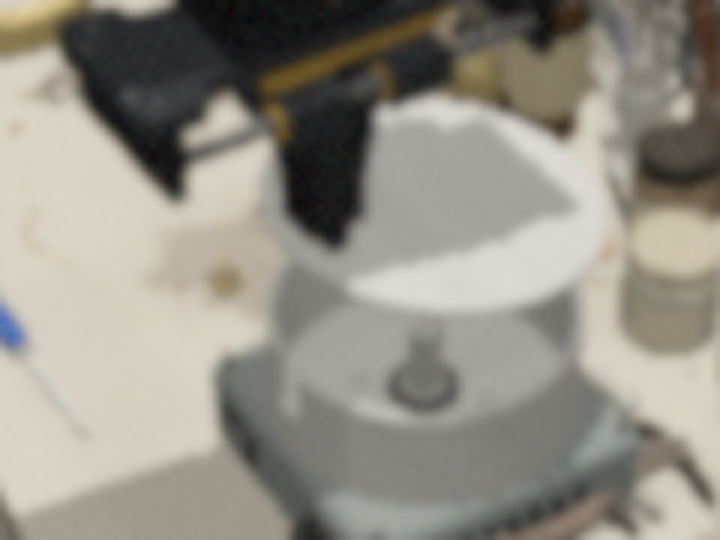

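The picture shows the cover level and clear of the well, with the shaft standing free at (425,350). Next I'll carry it left and lay it down.

```bash
python3 -m jog '[{"dp":[4,0,0],"twist":0,"fingers":0},{"dp":[9,-0.2,0],"twist":0,"fingers":0},{"dp":[14,-0.4,0],"twist":0,"fingers":0},{"dp":[17,-0.5,1],"twist":0,"fingers":0},{"dp":[17.9,-0.5,4],"twist":0,"fingers":0},{"dp":[17.9,-0.5,9],"twist":0,"fingers":0},{"dp":[17.9,-0.5,13],"twist":0,"fingers":0},{"dp":[17.9,-0.5,15.2],"twist":0,"fingers":0}]' 50 2>&1 | tail -6;python3 -m jog '[{"dp":[0,0,0.5],"twist":0,"fingers":0},{"dp":[0,0,0.8],"twist":0,"fingers":0},{"dp":[0,0,1.0],"twist":0,"fingers":0},{"dp":[0,0,1.0],"twist":0,"fingers":0}]' 50 2>&1 | tail -6; 
python3 - <<'E'
from h import *
go(.4196,.137,.016,98.2)
c=cam('side'); u,v=map(int,proj(c,[.47,.145,.02])); 
im=c['pixels'][v-45:v+45,u-60:u+60]; cv2.imwrite('pics/lay.png',cv2.resize(im,None,fx=6,fy=6,interpolation=cv2.INTER_CUBIC))
E
```

```text
time_s: 6.0
tool_pos: [0.4176, 0.1361, 0.0267]
tool_rot: [-179.8, 0.1, 98.2]
force: [-0.7, 0.4, 0.8]
grip_width: 0.0089
grasp_force: 48.7
time_s: 6.5
tool_pos: [0.4199, 0.1371, 0.0194]
tool_rot: [179.9, -0.1, 98.2]
force: [0.3, 0.0, 1.2]
grip_width: 0.0092
grasp_force: 49.7
dp [-0.   -0.03  0.34] twist 0.0 | t 6.5 pos [0.4199 0.1371 0.0194] rot [ 1.799e+02 -1.000e-01  9.820e+01] F [0.3 0.  1.2] w 0.0092 q [-43.   5.  22. 125.  -3.  50. -11.]
```

```bash
python3 -m jog '[{"dp":[0,0,0.15],"twist":0,"fingers":0},{"dp":[0,0,0.3],"twist":0,"fingers":0},{"dp":[0,0,0.3],"twist":0,"fingers":0}]' 50 2>&1 | tail -5;python3 -m jog '[{"dp":[0,0,0.1],"twist":0,"fingers":0},{"dp":[0,0,0.2],"twist":0,"fingers":0},{"dp":[0,0,0.2],"twist":0,"fingers":0}]' 50 2>&1 | tail -5
```

```text
tool_pos: [0.4195, 0.137, 0.0172]
tool_rot: [180.0, -0.1, 98.2]
force: [-4.8, -1.7, 16.0]
grip_width: 0.0095
grasp_force: 50.0
tool_pos: [0.4195, 0.137, 0.017]
tool_rot: [-179.9, -0.1, 98.2]
force: [-10.8, -4.6, 34.7]
grip_width: 0.0093
grasp_force: 50.0
```

```bash
python3 -m jog '[{"dp":[0,0,-0.2],"twist":0,"fingers":0},{"dp":[0,0,-0.25],"twist":0,"fingers":0},{"dp":[0,0,-0.25],"twist":0,"fingers":0.3},{"dp":[0,0,-0.25],"twist":0,"fingers":0.4},{"dp":[0,0,-0.25],"twist":0,"fingers":0.4},{"dp":[0,0,-3],"twist":0,"fingers":0.4},{"dp":[0,0,-9],"twist":0,"fingers":0.4},{"dp":[0,0,-15],"twist":0,"fingers":0.5}]' 10 2>&1 | tail -5; 
python3 - <<'E'
from h import *
go(.5,-.031,.19,98.2)
for n in('side','top'): c=cam(n); np.savez(n+'2.npz',**c); cv2.imwrite(f'pics/{n}2.png',c['pixels'])
E
```

```text
tool_pos: [0.4184, 0.1362, 0.1647]
tool_rot: [-179.9, 0.0, 98.2]
force: [1.2, 0.3, -0.3]
grip_width: 0.0387
grasp_force: 0.0
dp [-17.71   5.69  -2.52] twist 0.0 | t 8.3 pos [0.4184 0.1362 0.1647] rot [-179.9    0.    98.2] F [ 1.2  0.3 -0.3] w 0.0387 q [-44.  -6.  22. 116.   2.  69. -15.]
```

```bash
python3 - <<'E'
from h import *
c=dict(np.load('top2.npz'));s=dict(np.load('side2.npz'))
f=lambda c,p,a,b,w,h:cv2.resize(c['pixels'][int(proj(c,p)[1])-b:int(proj(c,p)[1])+b,int(proj(c,p)[0])-a:int(proj(c,p)[0])+a],(w,h),interpolation=cv2.INTER_CUBIC)
P=[.5,-.031,.1]; 
t=np.hstack([f(c,P,38,38,400,400),f(s,P,38,38,400,400)]); b=np.hstack([f(s,[.475,.145,.01],40,20,400,200),f(c,[.475,.145,.01],60,30,400,200)])
cv2.imwrite('pics/c2.png',np.vstack([t,b]))
print([proj(k,P) for k in(c,s)])
vv,uu=np.mgrid[0:400,0:640]; d=c['depth']
Q=np.stack([(uu-c['cx'])/c['fx']*d,(vv-c['cy'])/c['fy']*d,d],-1).reshape(-1,3)
W=((Q-c['t'])@c['R']).reshape(400,640,3); np.save('W2.npy',W)
m=(abs(W[...,0]-.5)<.08)&(abs(W[...,1]+.031)<.08)&(d>0)
q=W[m&(W[...,2]>.099)&(W[...,2]<.115)]; print(len(q),q.min(0),q.max(0))
A=np.c_[2*q[:,:2],np.ones(len(q))]; x=np.linalg.lstsq(A,(q[:,:2]**2).sum(1),rcond=None)[0]; print(x,np.sqrt(x[2]+x[0]**2+x[1]**2))
g=np.degrees(np.arctan2(q[:,1]-x[1],q[:,0]-x[0])); print(np.histogram(g%360,24,(0,360))[0])
n=m&(np.hypot(W[...,0]-x[0],W[...,1]-x[1])<.02)&(W[...,2]>.085)&(W[...,2]<.1); print('shaft',W[n].mean(0),n.sum())
n=(abs(W[...,0]-.475)<.09)&(abs(W[...,1]-.145)<.09)&(d>0)&(W[...,2]>.006)&(W[...,2]<.014)
for k in range(2):print('cover',W[n].mean(0),n.sum(),np.percentile(W[n],[1,99],axis=0))
E
```

```text
[(np.float64(348.6889748398833), np.float64(189.60078423794252)), (np.float64(331.45915673907626), np.float64(201.22351577493606))]
361 [ 0.43136827 -0.09999749  0.09916932] [0.57183089 0.03712183 0.11059156]
[ 0.50088973 -0.03105336 -0.2472555 ] 0.06781837594981184
[18 18 14 16 13 13 12 15 14 16 15 15  2 14 12 15 13 17 16 17 18 20 19 19]
shaft [ 0.50058473 -0.03148996  0.09408296] 35
cover [0.4879829  0.10040423 0.0091788 ] 643 [[0.42759981 0.07362308 0.00612493]
 [0.54434729 0.13287973 0.01326345]]
cover [0.4879829  0.10040423 0.0091788 ] 643 [[0.42759981 0.07362308 0.00612493]
 [0.54434729 0.13287973 0.01326345]]
```

View pics/c2.png

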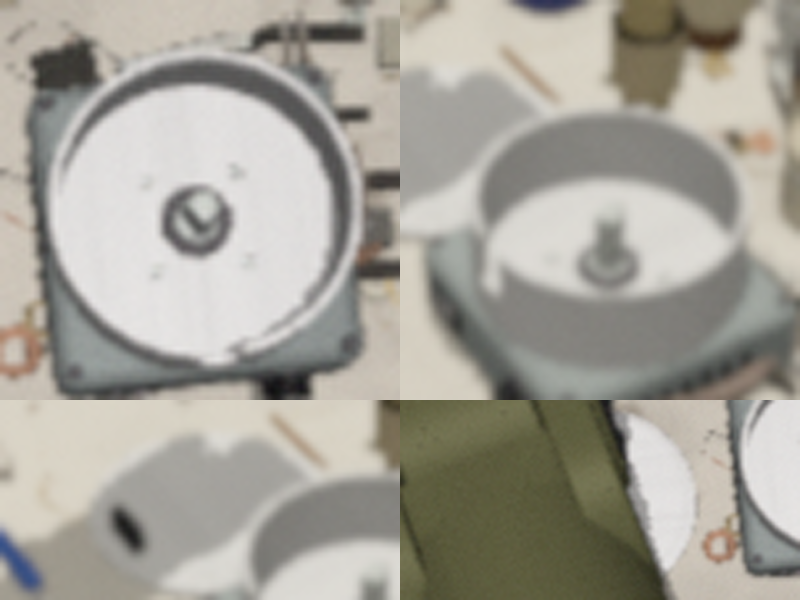

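The pictures show:
- **Cover:** it lies flat and upright on the left.
- **Notch:** in the top view it is at about (222,355), so the machine yaw is about 7°.
- **Shaft:** its end is at (205,205). A straight dark edge from (178,208) to (208,232) suggests the flat looks toward about 135° in world yaw.

Next I'll feel it there with the fingers.

```bash
python3 -m jog '[{"dp":[-3,1.5,-2.5],"twist":8,"fingers":0.5},{"dp":[-7.5,2.5,-2.5],"twist":18,"fingers":0.5},{"dp":[-12.5,4.5,-2.5],"twist":28,"fingers":0.5},{"dp":[-16.5,5.7,-2.5],"twist":38,"fingers":0.5},{"dp":[-17.71,5.7,-2.5],"twist":48,"fingers":0.5},{"dp":[-17.71,5.7,-2.5],"twist":53.2,"fingers":0.5},{"dp":[-17.71,5.7,-2.5],"twist":53.2,"fingers":0.5}]' 10 2>&1 | tail -5; 
python3 -c "
from h import *
go(.5008,-.0312,.068,45)"
```

```text
tool_pos: [0.5002, -0.0307, 0.1878]
tool_rot: [-180.0, 0.1, 45.1]
force: [0.7, -0.0, 0.1]
grip_width: 0.0437
grasp_force: 0.0
dp [ 0.02  0.08 11.98] twist 0.1 | t 9.28 pos [ 0.5002 -0.0307  0.1878] rot [-1.80e+02  1.00e-01  4.51e+01] F [ 0.7 -0.   0.1] w 0.0437 q [-32.   1.  34. 108.  -0.  72. -44.]
```

```bash
python3 -m jog '[{"dp":[0,0.05,4],"twist":0,"fingers":0.5},{"dp":[0,0.05,8],"twist":0,"fingers":0.5},{"dp":[0,0.05,11],"twist":0,"fingers":0.5},{"dp":[0,0.05,12],"twist":0,"fingers":0.5},{"dp":[0,0.05,12],"twist":0,"fingers":0.3},{"dp":[0,0.05,12],"twist":0,"fingers":0},{"dp":[0,0.05,12],"twist":0,"fingers":0},{"dp":[0,0.05,12],"twist":0,"fingers":0}]' 10 2>&1 | tail -5; 
python3 -m jog '[{"dp":[0,0,0],"twist":0,"fingers":0},{"dp":[0,0,0],"twist":0,"fingers":0},{"dp":[0,0,0],"twist":0,"fingers":0},{"dp":[0,0,0],"twist":0,"fingers":0}]' 45 2>&1 | tail -5
python3 -c "
from h import *
go(.5008,-.0312,.068,45);print(env.get_obs()['wrist_torque'])"
```

```text
tool_pos: [0.5026, -0.0318, 0.0696]
tool_rot: [179.8, -0.1, 45.0]
force: [1.7, -1.0, 0.9]
grip_width: 0.0135
grasp_force: 10.0
tool_pos: [0.5027, -0.0317, 0.0696]
tool_rot: [179.8, -0.1, 45.0]
force: [4.7, -3.6, 3.1]
grip_width: 0.0123
grasp_force: 45.2
dp [-0.1  -0.17  0.16] twist 0.0 | t 10.78 pos [ 0.5027 -0.0317  0.0696] rot [ 1.798e+02 -1.000e-01  4.500e+01] F [ 4.7 -3.6  3.1] w 0.0123 q [-31.   9.  34. 115.  -6.  57. -39.]
[-0.80865602 -0.76679505  0.00164493]
```

Width 12.3 mm at 45 N and the side push both agree with the flat facing 135°. Before turning it, I'll refine the notch bearing.

```bash
python3 - <<'E'
from h import *
W=np.load('W2.npy'); x=np.array([.5009,-.0311])
r=np.hypot(W[...,0]-x[0],W[...,1]-x[1]); g=np.degrees(np.arctan2(W[...,1]-x[1],W[...,0]-x[0]))%360
m=(r>.064)&(r<.073)&(abs(g-187)<22)&(W[...,2]>.05)
o=np.argsort(g[m]); print([(round(float(a),1),round(float(1000*z))) for a,z in zip(g[m][o],W[...,2][m][o])])
c=dict(np.load('top2.npz'))
# base edges: line fit on base mask
h=(W[...,2]>.042)&(W[...,2]<.062)&(r>.076)&(r<.115); q=W[h]
for yaw in np.arange(4,10.1,.5):
    a=np.radians(yaw); R=np.array([[np.cos(a),np.sin(a)],[-np.sin(a),np.cos(a)]]); p=(q[:,:2]-x)@R.T
    print(yaw,np.round([np.sort(p[:,0])[5:25].mean(),np.sort(p[:,1])[-25:-5].mean(),((abs(p)<.074).all(1)).sum()],4))
E
```

```text
[(165.1, 66), (165.9, 90), (166.0, 53), (166.3, 106), (166.5, 53), (166.8, 106), (166.9, 71), (167.7, 92), (168.0, 52), (168.3, 107), (168.4, 51), (168.8, 74), (168.8, 104), (169.4, 98), (169.8, 56), (170.3, 52), (170.5, 80), (170.6, 106), (171.1, 102), (171.7, 59), (172.1, 57), (172.2, 84), (172.6, 106), (172.8, 106), (173.4, 64), (174.1, 85), (174.3, 51), (174.6, 105), (174.7, 106), (175.4, 64), (175.8, 89), (176.2, 53), (176.6, 105), (176.7, 105), (177.3, 66), (177.9, 87), (178.2, 53), (178.2, 110), (178.6, 104), (179.2, 68), (179.6, 90), (180.2, 52), (181.2, 68), (182.2, 52), (182.5, 78), (182.5, 78), (183.0, 70), (184.3, 51), (184.6, 77), (185.3, 66), (186.4, 79), (186.7, 78), (187.2, 67), (188.2, 52), (188.4, 78), (189.2, 73), (189.5, 63), (190.3, 51), (190.3, 79), (190.7, 79), (191.8, 59), (192.5, 77), (193.0, 76), (194.2, 106), (194.4, 86), (194.4, 53), (194.4, 77), (194.6, 80), (194.7, 106), (195.1, 93), (196.3, 104), (196.6, 106), (196.6, 50), (197.7, 64), (197.9, 85), (198.0, 105), (198.4, 107), (198.5, 51), (200.3, 58), (200.4, 51), (200.6, 104), (200.8, 75), (200.9, 96), (201.3, 104), (202.2, 51), (202.4, 104), (202.6, 54), (203.0, 106), (203.8, 66), (204.1, 105), (204.2, 84), (204.8, 106), (206.6, 51), (206.8, 104), (206.9, 110), (207.1, 55), (208.2, 87), (208.3, 106), (208.4, 66)]
4.0 [-7.42e-02  7.34e-02  4.08e+02]
4.5 [-7.39e-02  7.30e-02  4.17e+02]
5.0 [-7.36e-02  7.27e-02  4.27e+02]
5.5 [-7.34e-02  7.24e-02  4.32e+02]
6.0 [-7.32e-02  7.21e-02  4.36e+02]
6.5 [-7.32e-02  7.19e-02  4.36e+02]
7.0 [-7.32e-02  7.19e-02  4.35e+02]
7.5 [-7.33e-02  7.19e-02  4.33e+02]
8.0 [-7.36e-02  7.20e-02  4.34e+02]
8.5 [-7.39e-02  7.21e-02  4.30e+02]
9.0 [-7.42e-02  7.24e-02  4.26e+02]
9.5 [-7.45e-02  7.28e-02  4.17e+02]
10.0 [-7.48e-02  7.31e-02  4.11e+02]
```

```bash
python3 -m jog '[{"dp":[0,0,0],"twist":-9,"fingers":0},{"dp":[0.03,0,0],"twist":-18,"fingers":0},{"dp":[0.05,0,0],"twist":-27,"fingers":0},{"dp":[0.1,-0.05,0],"twist":-36,"fingers":0},{"dp":[0.1,-0.05,0],"twist":-45,"fingers":0},{"dp":[0.1,-0.05,0],"twist":-51.8,"fingers":0},{"dp":[0.1,-0.05,0],"twist":-51.8,"fingers":0},{"dp":[0.1,-0.05,0],"twist":-51.8,"fingers":0}]' 50 2>&1 | tail -5; 
python3 -c "
from h import *
go(.5008,-.0312,.068,96.8)"
```

```text
tool_pos: [0.502, -0.0299, 0.0695]
tool_rot: [179.9, -0.0, 96.8]
force: [0.8, -1.6, 6.2]
grip_width: 0.0118
grasp_force: 50.3
dp [-0.11 -0.13  0.15] twist 0.0 | t 11.78 pos [ 0.502  -0.0299  0.0695] rot [179.9  -0.   96.8] F [ 0.8 -1.6  6.2] w 0.0118 q [-26.   9.  29. 115.  -5.  58.  12.]
```

The flat is now squared at yaw 186.8° (facing the notch). I'll let go, rise, and look at the shaft and rotor from the hover point.

```bash
python3 -m jog '[{"dp":[0,0,0],"twist":0,"fingers":0.3},{"dp":[0,0,0],"twist":0,"fingers":0.5},{"dp":[0,0,0],"twist":0,"fingers":0.5},{"dp":[0,0,-4],"twist":0,"fingers":0.5},{"dp":[0,0,-9],"twist":0,"fingers":0.5},{"dp":[-4,-2,-12],"twist":10,"fingers":0.6},{"dp":[-9,-4,-12],"twist":20,"fingers":0.6},{"dp":[-9,-6,-12],"twist":30,"fingers":0.6}]' 10 2>&1 | tail -5; 
python3 - <<'E'
from h import *
go(.4596,-.239,.12,-32)
c=cam('top');s=cam('side')
f=lambda c,p,a,b,w,h:cv2.resize(c['pixels'][int(proj(c,p)[1])-b:int(proj(c,p)[1])+b,int(proj(c,p)[0])-a:int(proj(c,p)[0])+a],(w,h),interpolation=cv2.INTER_CUBIC)
P=[.5008,-.0312,.09];Q=[.4596,-.239,.015]
cv2.imwrite('pics/c3.png',np.vstack([np.hstack([f(k,p,14,11,380,290) for k in(c,s)]) for p in(P,Q)]))
np.savez('top3.npz',**c);np.savez('side3.npz',**s)
E
```

```text
tool_pos: [0.4515, -0.1305, 0.189]
tool_rot: [179.9, 0.0, 66.1]
force: [-0.1, -0.1, -0.4]
grip_width: 0.0516
grasp_force: 0.0
dp [-9.59  5.13  6.91] twist 98.1 | t 12.78 pos [ 0.4515 -0.1305  0.189 ] rot [179.9   0.   66.1] F [-0.1 -0.1 -0.4] w 0.0516 q [-22.  -4.  34. 111.   3.  72. -13.]
```

View pics/c3.png

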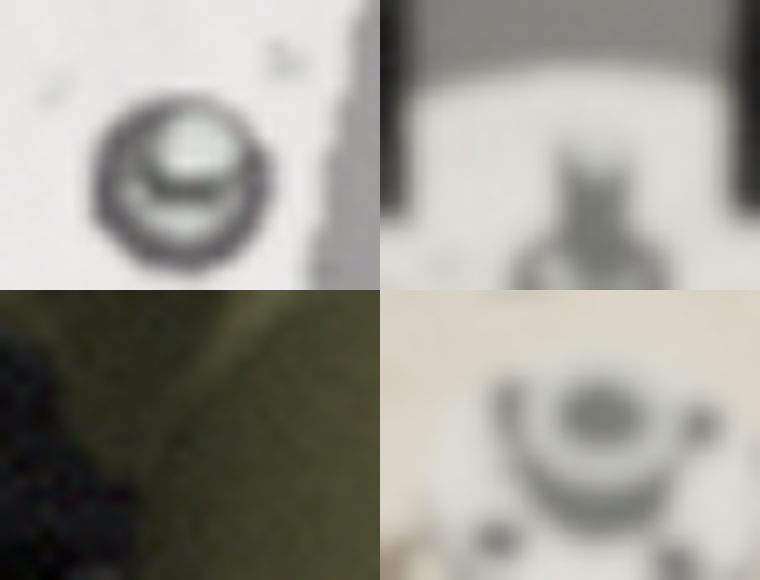

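The top view of the shaft shows a chord edge at (185,190), square to the front, so the flat faces the notch. In the side view, the rotor's dark spot at (505,405) beside the hub is the screw region. Next I'll check it against projections.

```bash
python3 - <<'E'
from h import *
s=dict(np.load('side3.npz')); c=dict(np.load('top1.npz'))
u0,v0=[int(k) for k in proj(s,[.4596,-.239,.015])]; sx=380/28; sy=290/22
pix=lambda a,b:(u0-14+(a-380)/sx-.5+.5/1, v0-11+(b-290)/sy)
inv=lambda p:(380+(p[0]-u0+14)*sx,290+(p[1]-v0+11)*sy)
print('hubtop',atz(s,*pix(603,415),.028))
ctr=np.array([.4596,-.239])
for a,b in((498,540),(675,560),(702,425),(505,405)):
    w=atz(s,*pix(a,b),.008); d=w[:2]-ctr; print('hole',w,np.hypot(*d),np.degrees(np.arctan2(d[1],d[0])))
for a,b in((175,60),(285,150),(105,183),(210,268)):
    w=atz(c,408+a*38/390-.5,200+b/12-.5,.008); d=w[:2]-ctr; print('holeT',w,np.hypot(*d),np.degrees(np.arctan2(d[1],d[0])))
w=atz(c,408+170*38/390-.5,200+215/12-.5,.02); d=w[:2]-ctr; print('screwT',w,np.hypot(*d),np.degrees(np.arctan2(d[1],d[0])))
w=atz(s,*pix(505,400),.02); d=w[:2]-ctr; print('screwS',w,np.hypot(*d),np.degrees(np.arctan2(d[1],d[0])))
E
```

```text
hubtop [ 0.46084602 -0.2428921   0.028     ]
hole [ 0.43911928 -0.24694268  0.008     ] 0.02196692890231139 -158.80307448492192
hole [ 0.46529568 -0.26343881  0.008     ] 0.025093748083814947 -76.8808931089288
hole [ 0.48356646 -0.23947968  0.008     ] 0.023971260204314948 -1.146599885770325
hole [ 0.45362116 -0.22105785  0.008     ] 0.018912092277423274 108.42954291329764
holeT [ 0.48272446 -0.23529289  0.008     ] 0.023419717510046043 9.107669131936575
holeT [ 0.4637406  -0.26244397  0.008     ] 0.02380681231319547 -79.98388403879159
holeT [ 0.4556445  -0.21696108  0.008     ] 0.022391070443545425 100.17500253128142
holeT [ 0.43788398 -0.24281993  0.008     ] 0.022049431621906833 -170.02350807664357
screwT [ 0.44759416 -0.22976     0.02      ] 0.015149844531056502 142.41719631470656
screwS [ 0.44971829 -0.22778979  0.02      ] 0.014943788954935167 131.39591710033454
```

```bash
python3 -m jog '[{"dp":[-2,1,1],"twist":10,"fingers":0.6},{"dp":[-4,2,2],"twist":20,"fingers":0.6},{"dp":[-6,3,3],"twist":30,"fingers":0.6},{"dp":[-8,4,4],"twist":40,"fingers":0.6},{"dp":[-9.6,5,5],"twist":50,"fingers":0.6},{"dp":[-9.6,5.13,6],"twist":60,"fingers":0.6},{"dp":[-9.6,5.13,7],"twist":70,"fingers":0.6},{"dp":[-9.6,5.13,9],"twist":80,"fingers":0.6}]' 10 2>&1 | tail -5; 
python3 - <<'E'
from h import *
go(.46,-.2393,.045,-35)
s=dict(np.load('side3.npz'))
h=np.array(proj(s,[.46,-.2393,.028]))
for y in(-20,-35,-50,-65):
    a=np.radians(y); p=np.array(proj(s,np.array([.46,-.2393,.02])-.017*np.array([np.cos(a),np.sin(a),0]))); print(y,np.array([603,415])+(p-h)*[380/28,290/22])
print('hole',np.array([603,415])+(np.array(proj(s,np.array([.46,-.2393,.008])+.0232*np.array([np.cos(1.75),np.sin(1.75),0])))-h)*[380/28,290/22])
E
```

```text
tool_pos: [0.4633, -0.234, 0.0983]
tool_rot: [-180.0, -0.1, -13.2]
force: [0.6, 0.2, -0.8]
grip_width: 0.0524
grasp_force: 0.0
dp [-0.21  0.59  5.33] twist 21.8 | t 13.88 pos [ 0.4633 -0.234   0.0983] rot [-1.80e+02 -1.00e-01 -1.32e+01] F [ 0.6  0.2 -0.8] w 0.0524 q [-16.  10.  44. 112.  -8.  61. -72.]
-20 [504.59224817 447.69600961]
-35 [504.90486246 427.48447323]
-50 [511.71988048 408.37661502]
-65 [524.52125052 391.64283507]
hole [518.45543364 395.69164374]
```

```bash
python3 -m jog '[{"dp":[-0.2,0.6,2],"twist":10,"fingers":0.6},{"dp":[-0.2,0.6,4],"twist":20,"fingers":0.6},{"dp":[-0.2,0.6,6],"twist":22.8,"fingers":0.6},{"dp":[-0.2,0.6,8],"twist":22.8,"fingers":0.6},{"dp":[-0.2,0.6,8.7],"twist":22.8,"fingers":0.6},{"dp":[-0.2,0.6,8.7],"twist":22.8,"fingers":0.6}]' 10 2>&1 | tail -5; 
python3 -c "
from h import *
go(.46,-.2393,.0105,-36)"
```

```text
tool_pos: [0.4585, -0.24, 0.0111]
tool_rot: [180.0, 0.0, -35.9]
force: [-0.8, -0.2, -0.4]
grip_width: 0.0523
grasp_force: 0.0
dp [ 0.08 -0.15  0.06] twist 0.1 | t 14.62 pos [ 0.4585 -0.24    0.0111] rot [180.    0.  -35.9] F [-0.8 -0.2 -0.4] w 0.0523 q [-15.  19.  45. 116. -16.  52. -87.]
```

```bash
python3 -m jog '[{"dp":[0.08,-0.15,0.05],"twist":0,"fingers":0.6},{"dp":[0.08,-0.15,0.05],"twist":0,"fingers":0.3},{"dp":[0.08,-0.15,0.05],"twist":0,"fingers":0},{"dp":[0.08,-0.15,0.05],"twist":0,"fingers":0},{"dp":[0.08,-0.15,0.05],"twist":0,"fingers":0},{"dp":[0.08,-0.15,0.05],"twist":0,"fingers":0}]' 6 2>&1 | tail -5;  python3 -m jog '[{"dp":[0,0,0],"twist":0,"fingers":0},{"dp":[0,0,0],"twist":0,"fingers":0},{"dp":[0,0,-2],"twist":0,"fingers":0},{"dp":[0,0,-6],"twist":0,"fingers":0},{"dp":[0,0,-12],"twist":0,"fingers":0},{"dp":[0,0,-15],"twist":0,"fingers":0}]' 30 2>&1 | tail -5; 
python3 -c "
from h import *
go(.5005,-.0315,.155,6.8)"
```

```text
tool_pos: [0.4601, -0.2396, 0.0113]
tool_rot: [-180.0, -0.0, -36.0]
force: [-0.8, 0.0, 3.1]
grip_width: 0.0277
grasp_force: 6.0
tool_pos: [0.4613, -0.2402, 0.1649]
tool_rot: [-179.9, -0.2, -36.0]
force: [-0.3, -1.2, -1.6]
grip_width: 0.0266
grasp_force: 30.0
dp [ -9.1  -19.18   1.  ] twist -42.8 | t 16.12 pos [ 0.4613 -0.2402  0.1649] rot [-179.9   -0.2  -36. ] F [-0.3 -1.2 -1.6] w 0.0266 q [-21.   5.  49. 108.  -4.  69. -97.]
```

```bash
python3 -m jog '[{"dp":[-1.5,-3,0],"twist":-6,"fingers":0},{"dp":[-3.5,-7,0],"twist":-14,"fingers":0},{"dp":[-5.5,-11.5,0],"twist":-22,"fingers":0},{"dp":[-7.5,-16,0.5],"twist":-30,"fingers":0},{"dp":[-9,-19,1],"twist":-38,"fingers":0},{"dp":[-9.1,-19.2,1],"twist":-42.8,"fingers":0},{"dp":[-9.1,-19.2,1],"twist":-42.8,"fingers":0},{"dp":[-9.1,-19.2,1],"twist":-42.8,"fingers":0}]' 30 2>&1 | tail -5; 
python3 - <<'E'
from h import *
go(.5005,-.0315,.11,6.8)
o=env.get_obs(); T=o['tool_pos']; c=cam('side'); b=T-[0,0,.011]
u,v=[int(k) for k in proj(c,b+[0,0,.015])]
im=cv2.resize(c['pixels'][v-25:v+25,u-32:u+32],None,fx=12,fy=12,interpolation=cv2.INTER_CUBIC)
for y in(-15,6.8,28):
    a=np.radians(y);p=proj(c,b+[-.019*np.cos(a),-.019*np.sin(a),.02]); p=((p[0]-u+32)*12,(p[1]-v+25)*12); print(y,p)
p=proj(c,b+[0,0,.028]);print('hubtop',(p[0]-u+32)*12,(p[1]-v+25)*12)
cv2.imwrite('pics/held.png',im)
E
```

```text
tool_pos: [0.4992, -0.0312, 0.1515]
tool_rot: [-180.0, -0.0, 6.7]
force: [-0.5, 0.7, -1.4]
grip_width: 0.0267
grasp_force: 30.0
dp [0.12 0.04 4.15] twist -0.1 | t 17.12 pos [ 0.4992 -0.0312  0.1515] rot [-180.    -0.     6.7] F [-0.5  0.7 -1.4] w 0.0267 q [-34.   3.  36. 111.  -2.  67. -81.]
-15 (np.float64(301.0184730639064), np.float64(294.78145046489317))
6.8 (np.float64(313.0055115266109), np.float64(315.60268816478936))
28 (np.float64(335.45449433713156), np.float64(331.8129907443192))
hubtop 390.37277532050734 255.91693882732727
```

View pics/held.png

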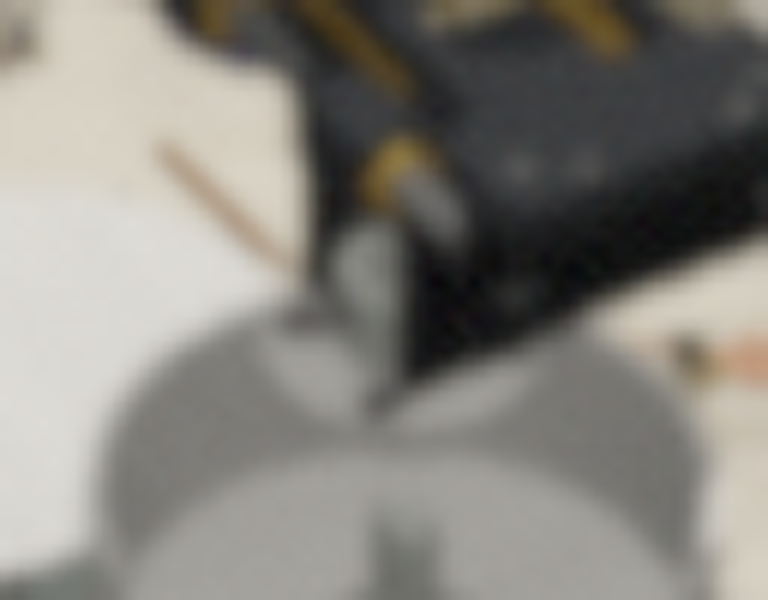

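The picture shows the hub at (370,290) and a small bump at its left at about (315,310), where a screw at yaw 6.8° projects, so the screw faces the notch. Next I'll slide it down, watching the force.

```bash
python3 -m jog '[{"dp":[0.12,0.04,1.5],"twist":0,"fingers":0},{"dp":[0.12,0.04,3],"twist":0,"fingers":0},{"dp":[0.12,0.04,4],"twist":0,"fingers":0},{"dp":[0.12,0.04,4.3],"twist":0,"fingers":0},{"dp":[0.12,0.04,4.3],"twist":0,"fingers":0}]' 30 2>&1 | tail -5;python3 -m jog '[{"dp":[0,0,0.15],"twist":0,"fingers":0},{"dp":[0,0,0.3],"twist":0,"fingers":0},{"dp":[0,0,0.45],"twist":0,"fingers":0},{"dp":[0,0,0.45],"twist":0,"fingers":0}]' 30 2>&1 | tail -5 
python3 -c "
from h import *
go(.5005,-.0315,.079,6.8);print(env.get_obs()['wrist_torque'])"
```

```text
tool_pos: [0.5004, -0.0309, 0.1078]
tool_rot: [180.0, 0.0, 6.8]
force: [-0.2, 0.1, -1.2]
grip_width: 0.0269
grasp_force: 30.0
tool_pos: [0.5004, -0.031, 0.1035]
tool_rot: [180.0, 0.0, 6.8]
force: [0.4, -0.9, -1.6]
grip_width: 0.027
grasp_force: 30.0
dp [0.   0.05 2.45] twist 0.0 | t 18.3 pos [ 0.5004 -0.031   0.1035] rot [180.    0.    6.8] F [ 0.4 -0.9 -1.6] w 0.027 q [-34.   6.  36. 113.  -4.  62. -79.]
[-0.27492469  0.20225882 -0.02232234]
```

```bash
python3 -m jog '[{"dp":[0,0,0.3],"twist":0,"fingers":0},{"dp":[0,0,0.6],"twist":0,"fingers":0},{"dp":[0,0,0.9],"twist":0,"fingers":0},{"dp":[0,0,0.9],"twist":0,"fingers":0}]' 30 2>&1 | tail -5;python3 -m jog '[{"dp":[0,0,0.15],"twist":0,"fingers":0},{"dp":[0,0,0.3],"twist":0,"fingers":0},{"dp":[0,0,0.45],"twist":0,"fingers":0},{"dp":[0,0,0.6],"twist":0,"fingers":0},{"dp":[0,0,0.6],"twist":0,"fingers":0}]' 30 2>&1 | tail -5 
python3 -c "
from h import *
go(.5005,-.0315,.079,6.8);print(env.get_obs()['wrist_torque'])"
```

```text
tool_pos: [0.5003, -0.0311, 0.0942]
tool_rot: [180.0, 0.0, 6.8]
force: [0.5, -1.1, -1.8]
grip_width: 0.0265
grasp_force: 30.0
tool_pos: [0.5004, -0.031, 0.0884]
tool_rot: [180.0, 0.0, 6.8]
force: [-0.2, -2.1, -2.3]
grip_width: 0.0264
grasp_force: 30.0
dp [0.   0.05 0.94] twist 0.0 | t 19.43 pos [ 0.5004 -0.031   0.0884] rot [180.    0.    6.8] F [-0.2 -2.1 -2.3] w 0.0264 q [-33.   7.  36. 114.  -5.  60. -78.]
[-0.59726934  0.17425067 -0.01014644]
```

```bash
python3 -m jog '[{"dp":[0,0.02,0.15],"twist":0,"fingers":0},{"dp":[0,0.04,0.3],"twist":0,"fingers":0},{"dp":[0,0.04,0.45],"twist":0,"fingers":0},{"dp":[0,0.04,0.45],"twist":0,"fingers":0}]' 30 2>&1 | tail -5;python3 -m jog '[{"dp":[0,0,0.15],"twist":0,"fingers":0},{"dp":[0,0,0.3],"twist":0,"fingers":0},{"dp":[0,0,0.49],"twist":0,"fingers":0},{"dp":[0,0,0.49],"twist":0,"fingers":0},{"dp":[0,0,0.49],"twist":0,"fingers":0}]' 30 2>&1 | tail -5 
python3 -c "
from h import *
go(.5005,-.0315,.079,6.8);print(env.get_obs()['wrist_torque'])"
```

```text
tool_pos: [0.5005, -0.0311, 0.0839]
tool_rot: [-180.0, 0.0, 6.8]
force: [-0.2, -1.2, -3.1]
grip_width: 0.0266
grasp_force: 30.0
tool_pos: [0.5005, -0.0311, 0.0791]
tool_rot: [-180.0, -0.0, 6.8]
force: [0.4, -1.5, -2.6]
grip_width: 0.0264
grasp_force: 30.0
dp [-0.01  0.04  0.01] twist 0.0 | t 20.55 pos [ 0.5005 -0.0311  0.0791] rot [-180.    -0.     6.8] F [ 0.4 -1.5 -2.6] w 0.0264 q [-33.   8.  36. 115.  -6.  59. -77.]
[-0.37223613  0.18276148 -0.0027285 ]
```

```bash
python3 -c "
from h import *
o=env.get_obs();print(o['tool_pos'],o['force'],o['grasp_force']);print(env.sign_off())"
```

```text
[ 0.50051406 -0.03110734  0.07912446] [ 0.41286533 -1.45914843 -2.56142684] 29.999465157743543
the job is handed in; nothing more can be done
None
```

I handed the job in at about 20.6 s: the cover lies flat and right way up to the left of the machine, the shaft's flat faces the notch, and the rotor is held on the shaft with its screw towards the notch and its hub top level with the shaft's end to within about 1 mm by the arm's readings.

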